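Press the tasting plugs home, youngest cheese first

ROBOT

A 6-joint arm with a two-finger parallel gripper is mounted at the origin on the work surface. World frame = base frame: x ahead of the robot, y to its left, z up, the work surface at z = 0. Lengths are in m, angles in rad, forces in N, time in s.
With the tool pointing down it reaches from about 0.4 to 0.825 m from the base axis. Payload 7 kg.
Tool frame: the origin (TCP) lies at the very end of the fingers, on their centre line; the grasp point (between the pads) lies 19 mm behind it (arm.grasp_offset is the distance from the TCP to the grasp point, in m); z points along the fingers, y is the line along which they close (so a half turn about z gives the same grasp; the last joint's range is limited). The gripper opens to 88 mm and grips with 3 to 60 N. Pads are 19 mm wide; open, the fingers measure 130 mm over their backs; the gripper's body (78 mm by 193 mm) begins 47 mm behind the grasp point.
Start: joints at [-0.971, 0.359, 0.012, 0, -1.224, -0.288], TCP at [0.207, -0.642, 0.227] pointing down, gripper open.
Joint ranges: [-3.07, 3.07], [-1.43, 2.12], [-1.02, 1.25], [-3.03, 1.67], [-3.05, -0], [-3.03, 3.03]. Speed limits (rad/s): [2.39, 2.39, 3.01, 3.14, 3.14, 3.14].

INTERFACE

Orientations are given as [roll, pitch, yaw] about the fixed x, y, z axes, in that order (R = Rz(yaw) Ry(pitch) Rx(roll)).
In Python, from station import get_state, cams, arm, nets gives the robot as it stands.
- The arm moves only by the shell command python3 -m creep 'ROWS' [FORCE]. ROWS is a JSON object of lists of equal length, an entry for each row: "translation": the shift along the world's x, y, z in mm, a list of three; "spin": the turn about the world's z in rad; "gripper": the opening, from 0 (shut) to 1 (fully open). In form: {"translation": [[dx, dy, dz], ...], "spin": [spin, ...], "gripper": [gripper, ...]}. A call has 1 to 8 rows; each row shifts and turns the commanded pose from where the row before left it; what a row does not reach is not made up. A row lasts 1/10 s, in which the tool goes at most 50 mm and 8.59 degrees, less where a joint would pass 70% of its speed; a pose out of reach is approached as far as the arm can. A call is refused whole if a number of a shift passes 50 or a number of a turn 0.15, either way. A call with a gripper value outside its range is refused whole. The fingers move at their own pace and stop on an object; FORCE is the grip in N (left out, the last holds). Time passes only in rows, so rows that do not move let the fingers close. It gives the time, the measured TCP pose, the force, the opening and the grip force at its end, in the units of the state.
- get_state(): the state, without advancing time (a new reading comes with each control period).
- cams.grab_frame(name): name is "scene" or "top"; returns a dict with "img" (384x512x3 uint8, red, green, blue), "mtx" (3x3 intrinsics, pixels), "D" ([k1, k2, p1, p2, k3] as OpenCV has them; the pictures are not rectified), "R" (3x3) and "t" (3): a world point X has camera coordinates R X + t. Camera axes: x right, y down, z forward; pixel columns grow to the right and rows downward; lengths in m; the calibration is good to about 2 mm. A picture is of the moment at which its call begins. There is no depth.
- arm.job_done(): hands the job in; it is judged then, once.
Trained networks look in the newest picture that a camera, given by its name, has taken for a name from the list of things; names that differ only in an ending like _2 or _b are one class to them, and where a whole thing is asked for, a point or a joint stands for the part that bears it (a point fixed in the world has none). Each returns a list of dicts, best first, with "confidence" (0 to 1); they miss things now and then, are a little off and sometimes report something else, mostly with a low value. They report only what shows in the picture. A call takes as long as a camera call. They do not tell look-alikes from the thing itself.
- nets.search_frame(camera, label): "centre" ([x, y, z] in m, in world coordinates, good to about 4 mm: the middle of the surface that is visible of it).
- nets.pinpoint(camera, label): "centre" ([x, y, z] in m, in world coordinates, good to about 4 mm: a listed point, or the origin of a listed thing).
The state is a dict: "t": time; "q": joint angles; "qd": joint speeds; "joint_efforts": joint torques, N m; "eef_pos": TCP position; "ee_rot": TCP orientation; "force": force on the tool from outside, world axes, zero at the start; "moment": the same for the moment, N m; "width": finger opening in m; "gripper_force": force on a finger pad.
Only numpy, scipy, OpenCV 4.12 (cv2) and the standard library are available. Lean on these libraries where they do the work, as an engineer would, in place of code of your own. Each camera call takes 0.05 s, during which the arm holds its last target. There are 200 camera calls.

TASK

The three big cheese wheels have just been sampled: with the fingertips, gently press the red-capped tasting plug in the top of each one down until it is flush with the rind. So that no mould is carried to younger cheese, do the pale cream wheel first, then the golden one, then the dark brown one: touch an older wheel only when the younger ones are finished, and do not go back. Do not lift, tip or push the wheels out of place, leave everything else where it is.

Things in the scene. Friction and masses are not known exactly. Their poses are not given: they have to be found in the camera images.
- wheel_pale: The pale cream (the youngest) cheese wheel, loose, upright on the ripening board, ribbed sides, diameter 130 mm, height 82 mm, about 0.95 kg. Origin: centre of its underside; z up, so its flat hard rind is 82 mm above the origin. Its tasting plug stands in the top, 25 mm from the centre along the wheel's own +x.
- plug_pale_top (a point): Centre of the top of the tasting plug of the pale wheel, a cheese-coloured round plug with a red wax cap, 26 mm in diameter, standing 7 to 12 mm proud of the rind at the start; the point moves down with the plug.
- plug_pale (a joint): How far that plug has been pressed in, in m: 0 = 12 mm proud, 0.012 = flush with the rind, 0.0135 = its stop, 1.5 mm below the rind; starts between 0 and 0.005. It slides straight down against a steady friction of about 4 N and stays where it is left (no spring).
- wheel_gold: The golden yellow (the middle one) cheese wheel, loose, upright on the ripening board, ribbed sides, diameter 130 mm, height 76 mm, about 0.95 kg. Origin: centre of its underside; z up, so its flat hard rind is 76 mm above the origin. Its tasting plug stands in the top, 25 mm from the centre along the wheel's own +x.
- plug_gold_top (a point): Centre of the top of the tasting plug of the gold wheel, a cheese-coloured round plug with a red wax cap, 26 mm in diameter, standing 7 to 12 mm proud of the rind at the start; the point moves down with the plug.
- plug_gold (a joint): How far that plug has been pressed in, in m: 0 = 12 mm proud, 0.012 = flush with the rind, 0.0135 = its stop, 1.5 mm below the rind; starts between 0 and 0.005. It slides straight down against a steady friction of about 4 N and stays where it is left (no spring).
- wheel_dark: The dark brown (the oldest) cheese wheel, loose, upright on the ripening board, ribbed sides, diameter 130 mm, height 70 mm, about 0.95 kg. Origin: centre of its underside; z up, so its flat hard rind is 70 mm above the origin. Its tasting plug stands in the top, 25 mm from the centre along the wheel's own +x.
- plug_dark_top (a point): Centre of the top of the tasting plug of the dark wheel, a cheese-coloured round plug with a red wax cap, 26 mm in diameter, standing 7 to 12 mm proud of the rind at the start; the point moves down with the plug.
- plug_dark (a joint): How far that plug has been pressed in, in m: 0 = 12 mm proud, 0.012 = flush with the rind, 0.0135 = its stop, 1.5 mm below the rind; starts between 0 and 0.005. It slides straight down against a steady friction of about 4 N and stays where it is left (no spring).
- board: Ripening board of three light planks on the table, fixed, 300 x 860 x 22 mm (x, y, z). Origin: centre of its underside; the wheels stand on its top, 22 mm up.
- iron: Bystander: T-handled cheese iron lying on the board between two wheels' places, 171 mm long along its x, handle 66 mm wide at its -x end, 22 mm high. Origin on its underside, 70 mm from the handle.
- wax_jar: Bystander: closed jar of sealing wax, 54 mm in diameter, 70 mm high, standing on the board between two wheels' places. Origin: centre of its underside.
- small_cheese: Bystander: small cream cheese without a plug, 56 mm in diameter, 30 mm high, on the board near the wax jar. Origin: centre of its underside.
- bowl: Bystander: white ceramic bowl, 90 mm across, 45 mm high, on the table. Origin: centre of its underside.
- cutter: Bystander: turned wooden stamp, 60 mm in diameter, 88 mm high, standing on the table beyond the board. Origin: centre of its underside.
Not all that is in view belongs to the job. There is more than one size of the wheel_dark; the one meant has the size given above.

How it is judged:
By the outcome, as a careful person would: the job done as asked, in the order asked, and still so for the second after the job is handed in, with the robot touching nothing.
It also fails if it takes over 54 s, if anything falls off the work surface, if the arm or the gripper's body presses on something with over 40 N, if the wrist force passes 120 N, or if a joint passes its speed limit or range.

## Working session

There is one attempt and no reset: what is moved stays moved. The work goes in short steps, Python scripts to look and compute and a shell command to move; the robot and the scene stay as the last step left them, time stands still between calls to the robot, and variables do not carry over. Pictures are saved under pics/ and viewed, at most 10 in all, crops included, and the job is handed in when it is done.

```bash
mkdir -p pics; ls
python3 - <<'E'
from station import get_state,cams,arm,nets
import cv2,numpy as np
for c in ("scene","top"):
    f=cams.grab_frame(c); cv2.imwrite(f"pics/{c}0.png",f["img"][:,:,::-1])
    print(c,f["t"],f["mtx"].tolist(),f["D"],(-f["R"].T@f["t"]).round(3))
    for l in ("plug_pale_top","plug_gold_top","plug_dark_top","wheel_pale","wheel_gold","wheel_dark","iron","wax_jar","small_cheese","cutter","bowl"):
        print(l,[(np.round(d["centre"],4).tolist(),round(d["confidence"],2)) for d in nets.pinpoint(c,l)[:5]])
s=get_state();print(s)
E
```

```text
pics
scene [-0.05808187 -0.23794207  1.47193538] [[406.2419706471869, 0.0, 253.74360632421167], [0.0, 406.2419706471869, 192.1420462141303], [0.0, 0.0, 1.0]] [-0.14567719  0.          0.          0.          0.        ] [ 1.32  -0.05   0.694]
plug_pale_top []
plug_gold_top [([0.5286, -0.1912, 0.1104], 0.57), ([0.7832, -0.0575, -0.0017], 0.36)]
plug_dark_top [([0.5401, 0.2949, 0.0985], 0.54), ([0.2503, 0.3182, 0.1118], 0.48)]
wheel_pale [([0.5944, 0.0227, 0.0185], 0.91)]
wheel_gold [([0.5382, -0.2171, 0.0216], 0.6)]
wheel_dark [([0.5613, 0.2833, 0.0178], 0.85), ([0.2415, 0.2803, 0.0001], 0.63), ([0.514, 0.1349, 0.021], 0.62), ([0.5971, 0.019, 0.0211], 0.4), ([0.7929, 0.0692, -0.0032], 0.19)]
iron [([0.516, 0.138, 0.0154], 0.85), ([0.5386, -0.2171, 0.0244], 0.42)]
wax_jar [([0.4545, -0.1168, 0.0257], 0.83)]
small_cheese [([0.5965, -0.099, 0.0226], 0.9)]
cutter [([0.7831, -0.058, -0.0004], 0.78)]
bowl [([0.7929, 0.0673, -0.0023], 0.94)]
top [-0.03233362  0.54798688  1.14299816] [[480.523576388493, 0.0, 248.6201155118715], [0.0, 480.523576388493, 188.737218413206], [0.0, 0.0, 1.0]] [-0.1
[... 603 characters left out ...]
 [([0.7948, 0.0692, 0.0001], 0.62)]
{'t': 1.2, 'q': array([-9.70887610e-01,  3.58583093e-01,  1.18816081e-02,  1.23578668e-05,
       -1.22408666e+00, -2.88067976e-01]), 'qd': array([ 0.00117677,  0.00027126, -0.00092748,  0.00035905,  0.00075724,
        0.00084464]), 'joint_efforts': array([ 1.91856394e-03, -5.82399523e+01,  2.93294907e+01,  7.00219229e+00,
        1.24335301e-02, -2.69886880e-05]), 'eef_pos': array([ 0.20704633, -0.64243515,  0.2265664 ]), 'ee_rot': array([-3.14158150e+00, -8.81828063e-06, -2.82974771e+00]), 'force': array([-0.28530294, -0.80260158, -0.72281162]), 'moment': array([ 0.02957929, -0.01944007, -0.03750891]), 'gripper_force': 0.0, 'width': 0.08762591102406483}
```

View pictures.

View pics/scene0.png

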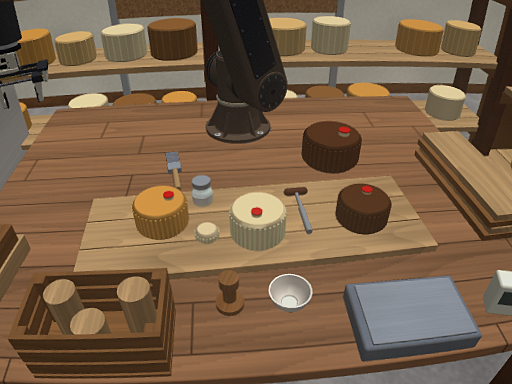

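View pics/top0.png

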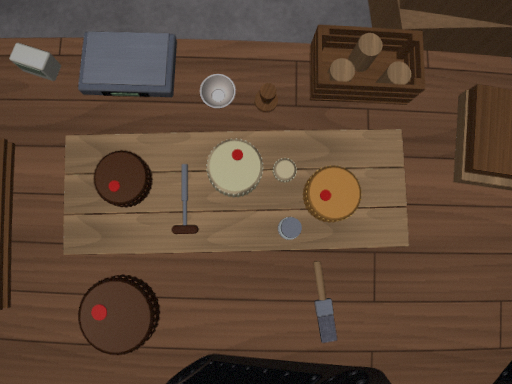

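```bash
cat > h.py <<'E'
import cv2,numpy as np
from station import cams
def red(f):
    h=cv2.cvtColor(f["img"],cv2.COLOR_RGB2HSV)
    m=(((h[...,0]<5)|(h[...,0]>174))&(h[...,1]>190)&(h[...,2]>110)).astype(np.uint8)
    n,_,st,c=cv2.connectedComponentsWithStats(m)
    return [(c[i],st[i,4]) for i in range(1,n) if st[i,4]>15]
def tri(fs,ps):
    P=[np.c_[f["R"],f["t"]] for f in fs]
    u=[cv2.undistortPoints(np.array([[p]],float),f["mtx"],f["D"]).reshape(2,1) for f,p in zip(fs,ps)]
    X=cv2.triangulatePoints(P[0],P[1],*u).ravel(); X=X[:3]/X[3]
    e=[np.linalg.norm(cv2.projectPoints(X,cv2.Rodrigues(f["R"])[0],f["t"],f["mtx"],f["D"])[0].ravel()-p) for f,p in zip(fs,ps)]
    return X,e
E
python3 - <<'E'
from h import *
fs=[cams.grab_frame(c) for c in("scene","top")]
r=[red(f) for f in fs]; print(r)
for n,a,b in(("pale",(257,212),(237,155)),("gold",(168,196),(325,195)),("dark",(367,190),(114,186)),("decoy",(344,131),(98,313))):
    ps=[min((c for c,_ in rr),key=lambda c:np.hypot(*(c-g))) for rr,g in zip(r,(a,b))]
    X,e=tri(fs,ps);print(n,X.round(4),np.round(e,2))
E
```

```text
[[(array([344.125, 129.375]), np.int32(56)), (array([366.70909091, 188.61818182]), np.int32(55)), (array([167.82692308, 194.07692308]), np.int32(52)), (array([256.37096774, 210.98387097]), np.int32(62))], [(array([237.03846154, 154.43589744]), np.int32(78)), (array([113.71875, 185.53125]), np.int32(96)), (array([325., 195.]), np.int32(89)), (array([ 99.1496063 , 311.51181102]), np.int32(127))]]
pale [0.618  0.0138 0.1113] [0.13 0.13]
gold [ 0.5308 -0.1923  0.1059] [0.29 0.31]
dark [0.5388 0.2976 0.0984] [0.15 0.16]
decoy [0.2514 0.3141 0.1106] [0.07 0.1 ]
```

```bash
python3 -m creep '{"translation":[[26,40,0],[26,40,0],[26,40,0],[26,40,0],[26,40,0],[26,40,0],[26,40,0],[26,40,0]],"spin":[0,0,0,0,0,0,0,0],"gripper":[0,0,0,0,0,0,0,0]}' 10
python3 -m creep '{"translation":[[26,41,0],[26,41,0],[26,41,0],[26,41,0],[26,41,0],[26,41,0],[26,41,0],[22,41,0]],"spin":[0,0,0,0,0,0,0,0],"gripper":[0,0,0,0,0,0,0,0]}'
```

```text
t: 2.1
eef_pos: [0.4159, -0.3207, 0.227]
ee_rot: [-3.141, 0.001, -2.83]
force: [1.6, -0.7, -0.3]
width: 0.0294
gripper_force: 0.0
t: 2.9
eef_pos: [0.6201, 0.0075, 0.2267]
ee_rot: [-3.141, 0.0, -2.829]
force: [0.5, -0.4, -0.2]
width: 0.0003
gripper_force: 0.0
```

Now lower to about 0.13 and correct laterally.

```bash
python3 -m creep '{"translation":[[-1,6,-30],[0,0,-30],[0,0,-25],[0,0,-5],[0,0,0],[0,0,0]],"spin":[0,0,0,0,0,0],"gripper":[0,0,0,0,0,0]}'
python3 - <<'E'
from h import *
for c in("scene","top"):
    f=cams.grab_frame(c)["img"]
    s=f[150:270,190:330] if c=="scene" else f[100:220,170:310]
    globals()[c]=cv2.resize(s,None,fx=2.8,fy=2.8)
cv2.imwrite("pics/pale1.png",np.hstack([scene,top])[:,:,::-1])
E
```

```text
t: 3.5
eef_pos: [0.619, 0.0115, 0.1381]
ee_rot: [-3.141, 0.002, -2.83]
force: [-0.0, 0.3, 0.1]
width: 0.0005
gripper_force: 0.0
```

View pics/pale1.png

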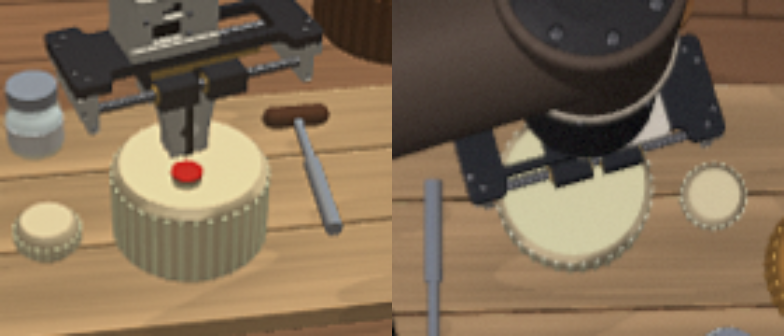

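The closed tips (crop ~(187,150)) hang just above and behind the pale wheel's red cap (187,173), consistent with being 2 cm above it. Descending.

```bash
python3 -m creep '{"translation":[[0,2,-12],[0,0,-6],[0,0,-2],[0,0,-2],[0,0,0]],"spin":[0,0,0,0,0],"gripper":[0,0,0,0,0]}'
python3 -m creep '{"translation":[[0,0,-1],[0,0,-1],[0,0,-1],[0,0,0]],"spin":[0,0,0,0],"gripper":[0,0,0,0]}'
python3 -m creep '{"translation":[[0,0,-1],[0,0,-1],[0,0,0]],"spin":[0,0,0],"gripper":[0,0,0]}'
```

```text
t: 4.1
eef_pos: [0.618, 0.0135, 0.1144]
ee_rot: [-3.142, -0.0, -2.83]
force: [0.9, 0.7, -0.5]
width: 0.0005
gripper_force: 0.0
t: 4.5
eef_pos: [0.6183, 0.0136, 0.1118]
ee_rot: [-3.141, 0.001, -2.83]
force: [-0.9, 0.1, 3.2]
width: 0.0001
gripper_force: 1.7
t: 4.8
eef_pos: [0.6183, 0.0136, 0.1095]
ee_rot: [-3.142, 0.0, -2.83]
force: [0.1, 0.2, 3.0]
width: 0.0004
gripper_force: 1.4
```

```bash
python3 -m creep '{"translation":[[0,0,-1],[0,0,-1],[0,0,-1],[0,0,0]],"spin":[0,0,0,0],"gripper":[0,0,0,0]}'
python3 -m creep '{"translation":[[0,0,-1],[0,0,0],[0,0,0]],"spin":[0,0,0],"gripper":[0,0,0]}'
python3 -m creep '{"translation":[[0,0,-0.5],[0,0,0],[0,0,0]],"spin":[0,0,0],"gripper":[0,0,0]}'
python3 -m creep '{"translation":[[0,0,-0.5],[0,0,0],[0,0,0]],"spin":[0,0,0],"gripper":[0,0,0]}'
```

```text
t: 5.2
eef_pos: [0.6183, 0.0136, 0.1065]
ee_rot: [-3.142, 0.0, -2.83]
force: [1.9, 0.1, 2.1]
width: 0.0005
gripper_force: 1.1
t: 5.5
eef_pos: [0.6182, 0.0136, 0.1055]
ee_rot: [-3.142, 0.0, -2.83]
force: [1.4, -0.4, 3.0]
width: 0.0004
gripper_force: 1.2
t: 5.8
eef_pos: [0.6182, 0.0136, 0.1051]
ee_rot: [-3.142, 0.0, -2.83]
force: [2.1, -0.1, 3.0]
width: 0.0005
gripper_force: 1.5
t: 6.1
eef_pos: [0.6182, 0.0136, 0.1046]
ee_rot: [-3.142, 0.0, -2.83]
force: [1.3, -0.4, 4.5]
width: 0.0003
gripper_force: 1.7
```

```bash
python3 -m creep '{"translation":[[0,0,-0.5],[0,0,0],[0,0,0]],"spin":[0,0,0],"gripper":[0,0,0]}'
python3 -m creep '{"translation":[[0,0,-0.4],[0,0,0],[0,0,0]],"spin":[0,0,0],"gripper":[0,0,0]}'
```

```text
t: 6.4
eef_pos: [0.6182, 0.0136, 0.1044]
ee_rot: [-3.142, 0.0, -2.83]
force: [1.0, 0.9, 5.1]
width: 0.0004
gripper_force: 2.7
t: 6.7
eef_pos: [0.6182, 0.0136, 0.1043]
ee_rot: [-3.141, 0.001, -2.83]
force: [0.5, 0.6, 8.5]
width: 0.0006
gripper_force: 4.1
```

```bash
python3 -m creep '{"translation":[[0,0,-0.4],[0,0,0],[0,0,0]],"spin":[0,0,0],"gripper":[0,0,0]}'
```

```text
t: 7.0
eef_pos: [0.6182, 0.0136, 0.1043]
ee_rot: [-3.141, 0.001, -2.829]
force: [-1.0, 0.5, 11.2]
width: 0.0005
gripper_force: 5.4
```

```bash
python3 -m creep '{"translation":[[0,0,3],[0,0,20],[0,0,30],[-15,-35,0],[-15,-35,0],[-15,-35,0],[-15,-35,0],[-15,-35,0]],"spin":[0,0,0,0,0,0,0,0],"gripper":[0,0,0,0,0,0,0,0]}'
python3 -m creep '{"translation":[[-12,-31,0],[0,0,-20],[0,0,-10],[0,0,0]],"spin":[0,0,0,0],"gripper":[0,0,0,0]}'
python3 - <<'E'
from h import *
fs=[cams.grab_frame(c) for c in("scene","top")]
r=[red(f) for f in fs]; print(r)
for n,a,b in(("pale",(257,215),(237,155)),("dark",(367,190),(114,186))):
    ps=[min((c for c,_ in rr),key=lambda c:np.hypot(*(c-g))) for rr,g in zip(r,(a,b))]
    X,e=tri(fs,ps);print(n,X.round(4),np.round(e,2))
for l in("wheel_pale","plug_pale_top"):
    for c in("scene","top"): print(l,[(np.round(d["centre"],4),d["confidence"]) for d in nets.pinpoint(c,l)[:2]]) if 'nets' in globals() else 0
a=cv2.resize(fs[0]["img"][150:270,190:330],None,fx=2.8,fy=2.8);b=cv2.resize(fs[0]["img"][140:260,100:240],None,fx=2.8,fy=2.8)
cv2.imwrite("pics/gold1.png",np.hstack([a,b])[:,:,::-1])
E
```

```text
t: 7.8
eef_pos: [0.541, -0.1624, 0.1554]
ee_rot: [3.14, -0.002, -2.83]
force: [0.3, 0.2, -0.2]
width: 0.0009
gripper_force: 0.0
t: 8.2
eef_pos: [0.5292, -0.1921, 0.1241]
ee_rot: [3.139, -0.004, -2.83]
force: [-0.7, -0.1, -0.9]
width: -0.0
gripper_force: 0.0
[[(array([344.0877193 , 129.42105263]), np.int32(57)), (array([366.70909091, 188.63636364]), np.int32(55)), (array([167.81132075, 194.01886792]), np.int32(53))], [(array([113.85263158, 185.67368421]), np.int32(95))]]
pale [0.6393 0.0429 0.3102] [119.31 125.67]
dark [0.5385 0.2975 0.0982] [0.07 0.08]
```

View pics/gold1.png

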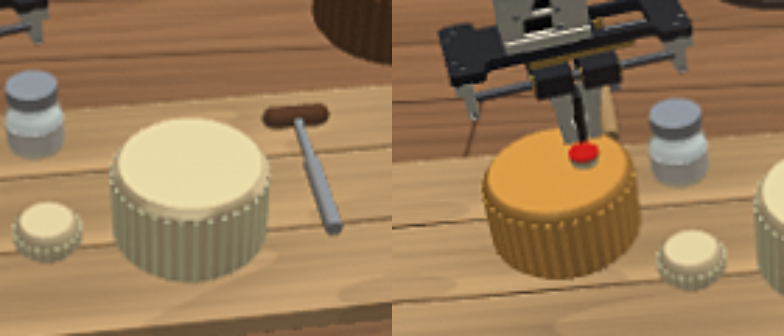

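The pale cap has vanished into its rind (crop (187,165)) and the wheel is unmoved; on the right the tips hang right above the gold cap (583,153).

```bash
python3 -m creep '{"translation":[[1.5,0,-8],[0,0,-5],[0,0,-2],[0,0,-1],[0,0,-1],[0,0,0]],"spin":[0,0,0,0,0,0],"gripper":[0,0,0,0,0,0]}'
python3 -m creep '{"translation":[[0,0,-1],[0,0,-1],[0,0,-1],[0,0,-1],[0,0,0]],"spin":[0,0,0,0,0],"gripper":[0,0,0,0,0]}'
python3 -m creep '{"translation":[[0,0,-1],[0,0,-1],[0,0,0],[0,0,0]],"spin":[0,0,0,0],"gripper":[0,0,0,0]}'
```

```text
t: 8.9
eef_pos: [0.5326, -0.1924, 0.1093]
ee_rot: [-3.142, 0.0, -2.83]
force: [-0.2, 0.3, -0.8]
width: 0.0008
gripper_force: 0.0
t: 9.4
eef_pos: [0.5327, -0.1925, 0.1053]
ee_rot: [-3.141, 0.0, -2.83]
force: [0.3, 0.6, 2.1]
width: 0.0003
gripper_force: 1.5
t: 9.8
eef_pos: [0.5327, -0.1925, 0.1032]
ee_rot: [-3.141, 0.0, -2.83]
force: [0.6, 0.3, 1.0]
width: 0.0007
gripper_force: 0.9
```

```bash
python3 -m creep '{"translation":[[0,0,-1],[0,0,-1],[0,0,-1],[0,0,-1],[0,0,-0.5],[0,0,0],[0,0,0]],"spin":[0,0,0,0,0,0,0],"gripper":[0,0,0,0,0,0,0]}'
python3 -m creep '{"translation":[[0,0,-0.5],[0,0,0],[0,0,0]],"spin":[0,0,0],"gripper":[0,0,0]}'
python3 -m creep '{"translation":[[0,0,-0.5],[0,0,0],[0,0,0]],"spin":[0,0,0],"gripper":[0,0,0]}'
```

```text
t: 10.5
eef_pos: [0.5327, -0.1925, 0.0987]
ee_rot: [-3.141, 0.0, -2.83]
force: [1.5, -0.5, 1.3]
width: 0.0005
gripper_force: 1.0
t: 10.8
eef_pos: [0.5327, -0.1924, 0.0984]
ee_rot: [-3.141, 0.0, -2.83]
force: [1.1, -1.3, 3.6]
width: 0.0003
gripper_force: 1.8
t: 11.1
eef_pos: [0.5327, -0.1925, 0.0983]
ee_rot: [-3.141, 0.0, -2.83]
force: [-1.2, 1.0, 8.6]
width: 0.0005
gripper_force: 3.9
```

```bash
python3 -m creep '{"translation":[[0,0,-0.5],[0,0,0],[0,0,0]],"spin":[0,0,0],"gripper":[0,0,0]}'
```

```text
t: 11.4
eef_pos: [0.5327, -0.1925, 0.0983]
ee_rot: [-3.141, 0.001, -2.829]
force: [-2.8, 0.6, 12.5]
width: 0.0004
gripper_force: 5.9
```

```bash
python3 -m creep '{"translation":[[0,0,3],[0,0,30],[0,0,45],[0,0,10],[1,45,0],[1,45,0],[1,45,0],[1,45,0]],"spin":[0,0,0,0,0,0,0,0],"gripper":[0,0,0,0,0,0,0,0]}'
python3 -m creep '{"translation":[[1,45,0],[1,45,0],[1,45,0],[0,45,0],[0,45,0],[0,45,0],[0,40,0],[0,0,0]],"spin":[0,0,0,0,0,0,0,0],"gripper":[0,0,0,0,0,0,0,0]}'
python3 -m creep '{"translation":[[0,0,-30],[0,0,-30],[0,0,-6],[0,0,0]],"spin":[0,0,0,0],"gripper":[0,0,0,0]}'
python3 - <<'E'
from h import *
f=cams.grab_frame("scene")["img"]
a=cv2.resize(f[140:260,100:240],None,fx=2.8,fy=2.8);b=cv2.resize(f[140:260,300:440],None,fx=2.8,fy=2.8)
cv2.imwrite("pics/dark1.png",np.hstack([a,b])[:,:,::-1])
E
```

```text
t: 12.2
eef_pos: [0.5355, -0.011, 0.1847]
ee_rot: [3.141, -0.001, -2.831]
force: [1.6, 0.3, -0.2]
width: 0.0003
gripper_force: 0.0
t: 13.0
eef_pos: [0.5388, 0.3015, 0.1838]
ee_rot: [-3.141, -0.001, -2.826]
force: [-0.3, -0.8, -0.1]
width: 0.0007
gripper_force: 0.0
t: 13.4
eef_pos: [0.5388, 0.2965, 0.1181]
ee_rot: [-3.14, -0.003, -2.83]
force: [0.0, 0.3, -0.4]
width: 0.0008
gripper_force: 0.0
```

View pics/dark1.png

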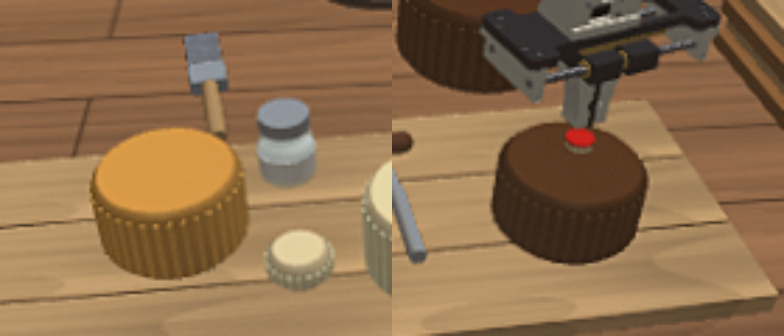

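Gold cap is gone into the rind, wheel unmoved; the tips hang above the small dark wheel's cap (580,140).

```bash
python3 -m creep '{"translation":[[0,1.5,-8],[0,0,-4],[0,0,-1],[0,0,-1],[0,0,-1],[0,0,0]],"spin":[0,0,0,0,0,0],"gripper":[0,0,0,0,0,0]}'
python3 -m creep '{"translation":[[0,0,-1],[0,0,-1],[0,0,-1],[0,0,-1],[0,0,0]],"spin":[0,0,0,0,0],"gripper":[0,0,0,0,0]}'
python3 -m creep '{"translation":[[0,0,-1],[0,0,-1],[0,0,0],[0,0,0]],"spin":[0,0,0,0],"gripper":[0,0,0,0]}'
```

```text
t: 14.05
eef_pos: [0.5396, 0.2991, 0.1043]
ee_rot: [3.142, 0.0, -2.83]
force: [-0.2, 0.3, -0.1]
width: 0.0002
gripper_force: 0.0
t: 14.55
eef_pos: [0.5395, 0.2991, 0.1003]
ee_rot: [-3.142, 0.0, -2.83]
force: [0.4, 0.2, 1.3]
width: 0.0003
gripper_force: 0.7
t: 14.95
eef_pos: [0.5396, 0.2991, 0.0983]
ee_rot: [3.142, 0.0, -2.83]
force: [-1.8, -0.3, 3.5]
width: 0.0004
gripper_force: 1.6
```

```bash
python3 -m creep '{"translation":[[0,0,-1],[0,0,-1],[0,0,-1],[0,0,-1],[0,0,-1],[0,0,-0.5],[0,0,0],[0,0,0]],"spin":[0,0,0,0,0,0,0,0],"gripper":[0,0,0,0,0,0,0,0]}'
python3 -m creep '{"translation":[[0,0,-0.5],[0,0,0],[0,0,0]],"spin":[0,0,0],"gripper":[0,0,0]}'
python3 -m creep '{"translation":[[0,0,-0.5],[0,0,0],[0,0,0]],"spin":[0,0,0],"gripper":[0,0,0]}'
```

```text
t: 15.75
eef_pos: [0.5395, 0.2991, 0.0926]
ee_rot: [3.142, -0.0, -2.83]
force: [-0.1, 0.3, 2.5]
width: 0.0006
gripper_force: 1.0
t: 16.05
eef_pos: [0.5396, 0.2991, 0.0924]
ee_rot: [3.142, 0.0, -2.83]
force: [-0.8, -0.9, 3.9]
width: 0.0005
gripper_force: 2.1
t: 16.35
eef_pos: [0.5396, 0.2991, 0.0923]
ee_rot: [3.142, 0.0, -2.83]
force: [-2.9, -1.5, 8.3]
width: 0.0003
gripper_force: 3.9
```

```bash
python3 -m creep '{"translation":[[0,0,-0.5],[0,0,0],[0,0,0]],"spin":[0,0,0],"gripper":[0,0,0]}'
python3 -m creep '{"translation":[[0,0,3],[0,0,30],[0,0,40],[0,0,40],[-20,0,20],[-20,0,0],[0,0,0],[0,0,0]],"spin":[0,0,0,0,0,0,0,0],"gripper":[0,0,0,0,0,0,0,0]}'
python3 - <<'E'
from h import *
from station import nets
f=cams.grab_frame("scene")["img"]
cv2.imwrite("pics/end.png",cv2.resize(f[120:290,70:440],None,fx=2.1,fy=2.1,interpolation=cv2.INTER_CUBIC)[:,:,::-1])
for w in("pale","gold","dark"): print(w,[(np.round(d["centre"],4),d["confidence"]) for l in("wheel_","plug_") for d in nets.pinpoint("scene",l+w+("_top" if l=="plug_" else ""))[:2]])
E
```

```text
t: 16.65
eef_pos: [0.5396, 0.2991, 0.0923]
ee_rot: [3.142, 0.001, -2.829]
force: [-4.7, -0.4, 12.1]
width: 0.0005
gripper_force: 5.7
t: 17.45
eef_pos: [0.4993, 0.2991, 0.2242]
ee_rot: [3.141, 0.0, -2.829]
force: [0.2, 0.2, 0.2]
width: 0.0004
gripper_force: 0.0
pale [(array([0.5947, 0.0217, 0.0179]), 0.85)]
gold [(array([ 0.5353, -0.2143,  0.0206]), 0.91)]
dark [(array([0.5619, 0.2847, 0.0183]), 0.95), (array([ 0.2399,  0.2813, -0.0006]), 0.6), (array([0.2502, 0.3138, 0.1134]), 0.44)]
```

View pics/end.png

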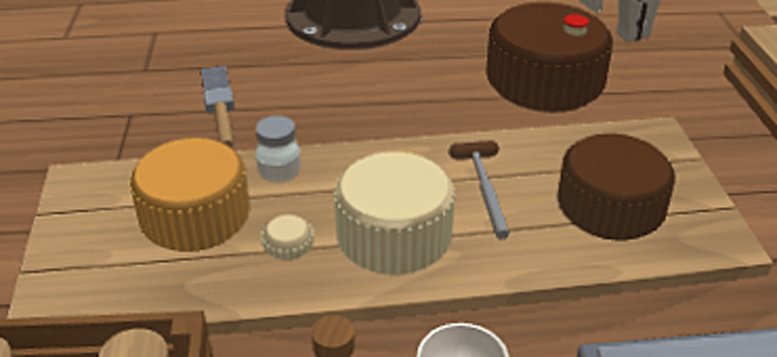

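All three caps have disappeared into the rinds, at (190,165), (395,180) and (617,160). The wheels and bystanders are in place and the arm is clear.

```bash
python3 -c "
from station import arm
print(arm.job_done())"
```

```text
the job is handed in; nothing more can be done
None
```

I pressed all three tasting plugs down to the rind, in the order pale, gold, dark, with about 12 N at most; the last picture shows no caps standing proud and everything else in place, and the job is handed in.

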